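# Unlock the dosing cartridge and hover it over its dock

## Robot

A 6-joint arm with a two-finger parallel gripper is mounted at the origin on the work surface. World frame = base frame: x ahead of the robot, y to its left, z up, the work surface at z = 0. Lengths are in mm, angles in rad, forces in N, time in s.
With the tool pointing down it reaches from about 350 to 775 mm from the base axis. Payload 7.3 kg.
Tool frame: the origin (TCP) lies at the centre of the arm's flange, where the gripper is bolted on; the fingertips stand 178 mm ahead of it and the grasp point (between the pads) lies 159 mm ahead of it; z points along the fingers, y is the direction in which the jaws open and shut (so a half turn about z gives the same grasp; the last joint's range is limited). The gripper opens to 92 mm and grips with 3 to 60 N. Pads are 19 mm wide; open, the fingers measure 130 mm over their backs; the gripper's body (75 mm by 190 mm) begins 47 mm behind the grasp point.
Start: joints at [-1.375, 0.342, 1.524, -0, 1.275, -0.146], TCP at [175.991, -494.626, 404.741] pointing down, gripper open.
Joint ranges: [-2.53, 2.53], [-0.77, 2.02], [0.04, 2.7], [-1, 4.14], [0.28, 2.66], [-3.11, 3.11]. Speed limits (rad/s): [2.57, 2.57, 3.14, 3.14, 3.14, 3.14].

## Interface

Orientations are given as [roll, pitch, yaw] about the fixed x, y, z axes, in that order (R = Rz(yaw) Ry(pitch) Rx(roll)).
In Python, from plant import get_obs, capture, close_job gives the robot as it stands. The module is installed in compiled form; this text tells all that it offers.
- The arm moves only by the shell command python3 -m pendant 'ROWS'. ROWS is JSON, a list of rows, each a list of 3 entries, a list of its own where there are three numbers: the shift along the tool's x, y, z in m, then the turn, a rotation vector about the tool's x, y, z in rad, then the finger opening in m, from 0 to 0.0918. In form: [[[tx, ty, tz], [wx, wy, wz], fingers], ...]. A call has 1 to 10 rows; each row is the pose to reach, as a shift and turn from the pose commanded when the call began, along the tool's axes at that moment; what a row does not reach only later rows make up. A row lasts 1/12 s, in which the tool goes at most 41.7 mm and 7.16 degrees, less where a joint would pass 70% of its speed; a pose out of reach is approached as far as the arm can. A call with a gripper value outside its range is refused whole. The fingers move at their own pace and stop on an object; the grip force is fixed at half the most. Time passes only in rows, so rows that repeat a pose let the fingers close. It gives the time, the measured TCP pose, the force and the opening at its end, in the units of the state.
- get_obs(): the state, without advancing time (a new reading comes with each control period).
- capture(name): name is "scene" or "top"; returns a dict with "color" (420x560x3 uint8, red, green, blue), "mtx" (3x3 intrinsics, pixels), "dist" ([k1, k2, p1, p2, k3] as OpenCV has them; the pictures are not rectified), "rvec" (rotation vector, rad) and "tvec" (3), from world to camera coordinates, as OpenCV has them. Camera axes: x right, y down, z forward; pixel columns grow to the right and rows downward; lengths in mm; the calibration is good to about 2 mm. A picture is of the moment at which its call begins. There is no depth.
- close_job(): hands the job in, once; it reports no verdict.
The state is a dict: "time": time; "joint_positions": joint angles; "dq": joint speeds; "tau": joint torques, N m; "tool_pos": TCP position; "tcp_rot": TCP orientation; "contact_force": force on the tool from outside, world axes, zero at the start; "moment": the same for the moment, N m; "grip_width": finger opening in mm.
Only numpy, scipy, OpenCV 4.12 (cv2) and the standard library are available. Lean on these libraries where they do the work, as an engineer would, in place of code of your own. Each camera call takes 0.05 s, during which the arm holds its last target. There are 200 camera calls.

## Task

Draw the child-lock pin out of its bore in the cartridge holder, park it in the open notch beside the bore and let go of it; then lift the cartridge out, carry it over the clear drawers and hold it about a finger's width (1 to 2 cm) above the well of the dosing dock, upright, centred and square with the well, so that I can check the fit before it goes in. It must never touch the dock, and the other things on the shelf are to stay where they stand. Finish while still holding the cartridge there, motionless.

Things in the scene. Friction and masses are not known exactly. Their poses are not given: they have to be found in the camera images.
- holder: Fixed holder: grey seat (floor 8 mm, walls 30 mm high; inside x +-40, y +-26 mm) with an aluminium cheek on its +y side: y 26 to 52, x -92 to 46 mm, 68 mm high. Through the cheek along y run the bore (12 mm square, centre x 0, z 50) and the parking notch (U slot, x -66 to -50, bottom at z 44, open at the top). Origin: underside, below the seat's centre; z up, +y is the side the pin pulls out to
- holder_bore (a point): Centre of the bore's mouth on the cheek's outer (+y) face: holder (0, 52, 50) mm. The pin slides freely in it: pull along the holder's +y by 65 mm or more to free it
- holder_notch (a point): Where the axis of the parked pin crosses the cheek's outer (+y) face: holder (-58, 52, 49) mm. The notch is 16 mm wide, runs right through the 26 mm cheek and is open upwards
- pin: Loose lock pin, 55 g: round black knob, 24 mm diameter, 22 mm long, on a steel shaft of 10 mm diameter jutting 71 mm from it. Origin: the knob's centre; the shaft points along its -y. At the start it lies level in the bore, y along the holder's y, knob outside, its inner face 10 to 15 mm off the cheek, shaft end in the cartridge's tunnel; it may be rolled about its axis
- pin_tip (a point): The round end of the shaft: pin (0, -82, 0) mm
- pin_neck (a point): Point on the shaft's axis 10 mm from the knob's inner face: pin (0, -21, 0) mm. Parked, it lies at point holder_notch, and the pin then lies level by its own balance
- cartridge: Loose white plastic dosing cartridge, about 0.25 kg: block 76 (x) x 46 (y) x 66 mm (z) with a 16 mm square tunnel along y for the pin, and on top a centred grip fin 44 (x) x 18 (y) mm, 36 mm high; 102 mm in all. Origin: centre of its underside. It starts in the holder's seat, underside 8 mm above the shelf, axes along the holder's, 2 to 3 mm of play. Symmetric: either way round is right
- dock: Fixed white dosing dock on the shelf: 140 (x) x 104 (y) mm, 75 mm high, with a rectangular well open at the top, 92 (x) x 62 (y) mm and 45 mm deep. Origin: centre of its underside; the cartridge's long side goes along the dock's x
- dock_mouth (a point): Centre of the well's mouth, level with the dock's flat top, 75 mm above the shelf
- drawers: Fixed stack of three clear plastic drawers between holder and dock: 222 (x, plus drawer pulls on the -x side) x 162 (y) mm, 166 mm high. Origin: centre of its underside
- mug: Bystander, loose; sizes in mm: white ceramic mug, 80 across, 90 high, with a bamboo brush standing in it (195 high in all; the mug and brush move as one). Origin: centre of its underside
- spray_bottle: Bystander, loose; sizes in mm: closed white spray bottle, 72 across, 203 high. Origin: centre of its underside
- canister: Bystander, loose; sizes in mm: plain tin canister, 90 across, 120 high. Origin: centre of its underside
- jar: Bystander, loose; sizes in mm: closed glass jar, 72 across, 100 high. Origin: centre of its underside
- small_tin: Bystander, loose; sizes in mm: small plain tin, 52 across, 55 high. Origin: centre of its underside
- dish: Bystander, loose; sizes in mm: shallow white ceramic dish, 100 across, 30 high. Origin: centre of its underside
Things that resemble listed ones, but are neither listed nor needed, are in the scene too. What is shaped like the cartridge but blue or green is not meant.

How it is judged:
By the outcome, as a careful person would: the job done as asked, in the order asked, and still so for the second after the job is handed in, while the arm keeps its last pose, push and grip.
It also fails if it takes over 67 s, if anything falls off the work surface, if the arm or the gripper's body presses on something with over 40 N, if the wrist force passes 120 N, or if a joint passes its speed limit or range.

## Working session

There is one attempt and no reset: what is moved stays moved. The work goes in short steps, Python scripts to look and compute and a shell command to move; the robot and the scene stay as the last step left them, time stands still between calls to the robot, and variables do not carry over. Pictures are saved under pics/ and viewed, about 8 in all and at most 12, crops included, and the job is handed in when it is done.

```bash
mkdir -p pics; python3 - <<'E'
from plant import get_obs, capture
import cv2,pickle
print(get_obs())
for n in("scene","top"):
    c=capture(n); pickle.dump(c,open(n+"0.pkl","wb"))
    cv2.imwrite(f"pics/{n}0.png",cv2.resize(c["color"][:,:,::-1],None,fx=1.428,fy=1.428,interpolation=cv2.INTER_CUBIC))
    print(n,c["mtx"],c["dist"],c["rvec"],c["tvec"])
E
```

```text
{'time': 0.0, 'joint_positions': array([-1.37500247e+00,  3.42725212e-01,  1.52502737e+00,  1.99780391e-05,
        1.27537200e+00, -1.46044208e-01]), 'dq': array([-0.00088779, -0.00203433,  0.00117563,  0.00078333, -0.0015826 ,
       -0.00020165]), 'tau': array([ 8.68594143e-04, -4.31236374e+01, -2.44213647e+01,  7.19187269e-02,
        5.59924264e-02, -1.37768052e-04]), 'tool_pos': array([ 175.96550464, -494.49026048,  404.03984071]), 'tcp_rot': array([-3.14007982e+00, -2.41833971e-04,  3.41832051e-01]), 'contact_force': array([1.13127373, 1.51275528, 0.53004122]), 'moment': array([-0.01276329, -0.04444143,  0.02232893]), 'grip_width': 91.60853391289082}
scene [[430.35861496   0.         282.9670333 ]
 [  0.         430.35861496 212.3852033 ]
 [  0.           0.           1.        ]] [0.04382416 0.         0.         0.         0.        ] [ 0.90697303  2.42004196 -1.16346113] [ 409.68376065 -206.45735645 1382.10253079]
top [[449.0693468    0.         287.47217751]
 [  0.         449.0693468  208.55857289]
 [  0.           0.           1.        ]] [-0.07255731  0.          0.          0.          0.        ] [ 2.18979037 -2.13185319  0.08885467] [  52.40434326  571.48607658 1132.55531185]
```

View pics/scene0.png

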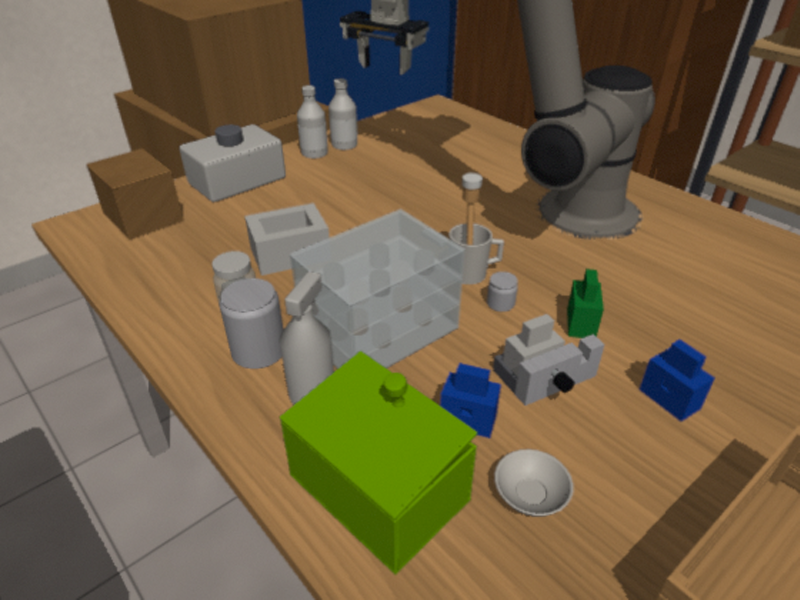

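View pics/top0.png

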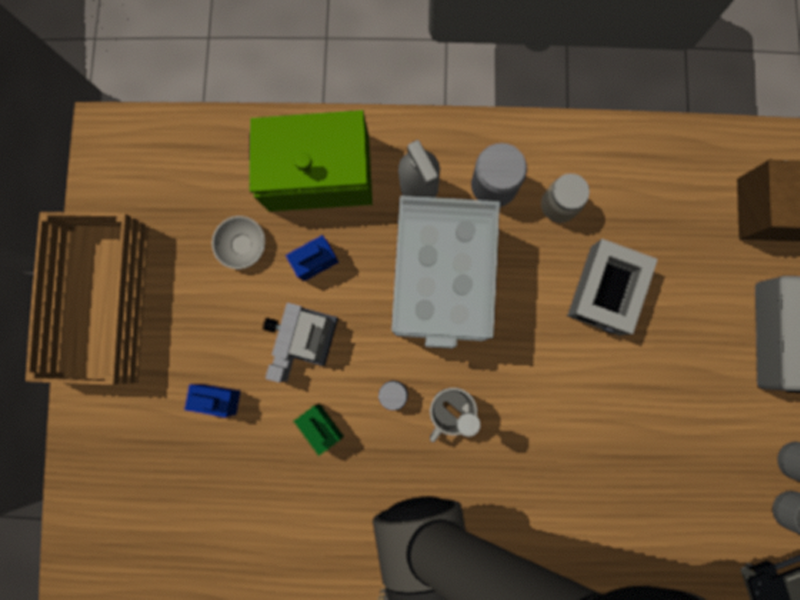

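The scene view shows the holder near (545,360) with the black knob at (564,382), and the dock at (288,238). In the top view the holder is at (305,335), the dock at (613,288), and the drawers lie between them. I'll enlarge both for edge picking.

```bash
python3 - <<'E'
import cv2,pickle,numpy as np
def tile(n,x,y,w=80,h=60):
    c=pickle.load(open(n+"0.pkl","rb"))["color"][:,:,::-1][y:y+h,x:x+w]
    t=cv2.resize(c,(400,300),interpolation=cv2.INTER_CUBIC)
    for k in range(0,w,10): cv2.putText(t,str(x+k),(k*5,8),0,.3,(0,0,255));cv2.line(t,(k*5,10),(k*5,14),(0,0,255))
    for k in range(10,h,10): cv2.putText(t,str(y+k),(0,k*5+3),0,.3,(0,0,255));cv2.line(t,(20,k*5),(24,k*5),(0,0,255))
    return t
a=np.vstack([np.hstack([tile("top",172,205),tile("top",390,163)]),np.hstack([tile("scene",342,220),tile("scene",160,138)])])
cv2.imwrite("pics/c.png",a)
E
```

```text
(no output)
```

View pics/c.png

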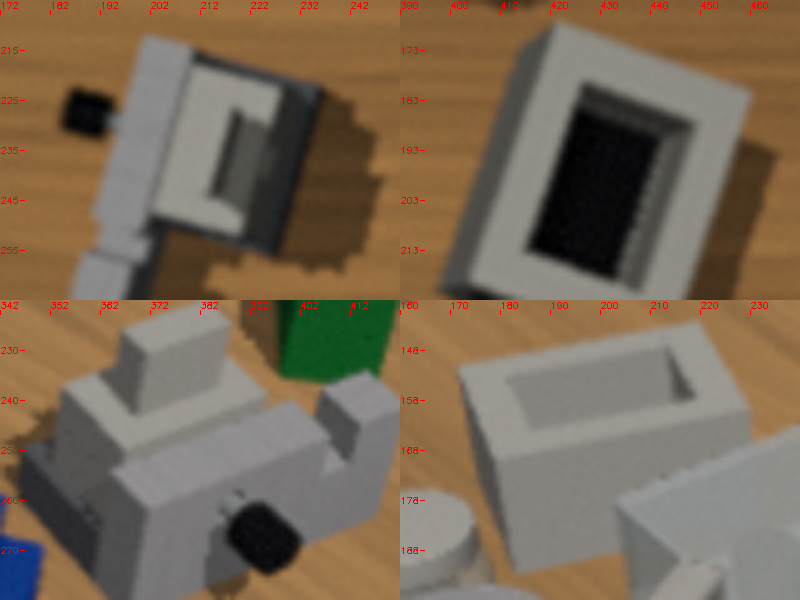

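```bash
cat > h.py <<'E'
import cv2,pickle,numpy as np
from scipy.optimize import least_squares
C={n:pickle.load(open(n+"0.pkl","rb")) for n in("top","scene")}
def proj(n,P):
    c=C[n];return cv2.projectPoints(np.float64(P).reshape(-1,3),c["rvec"],c["tvec"],c["mtx"],c["dist"])[0][:,0]
def ray(n,u,z):
    c=C[n];R=cv2.Rodrigues(c["rvec"])[0];p=cv2.undistortPoints(np.float64([[u]]),c["mtx"],c["dist"])[0,0]
    d=R.T@[*p,1];o=-R.T@c["tvec"].ravel();return o+d*(z-o[2])/d[2]
def tri(us):
    return least_squares(lambda X:np.concatenate([proj(n,X)[0]-u for n,u in us.items()]),[500,0,50]).x
def fitpose(obs,g):  # obs: list (cam,[local xyz],[u,v])
    def W(p,L):
        c,s=np.cos(p[2]),np.sin(p[2]);L=np.float64(L);return [p[0]+c*L[0]-s*L[1],p[1]+s*L[0]+c*L[1],L[2]]
    f=lambda p:np.concatenate([proj(n,W(p,L))[0]-u for n,L,u in obs])
    r=least_squares(f,g,x_scale=[100,100,1],loss="soft_l1");return r.x,f(r.x).reshape(-1,2)
E
cat > m.py <<'E'
from h import *
T=lambda L,ox,oy,n:[(n,l,((x+.5)/5-.5+ox,(y+.5)/5-.5+oy)) for l,(x,y) in L]
ht=T([((46,52,68),(146,38)),((46,26,68),(192,50)),((-50,52,68),(95,218)),((-50,26,68),(152,232)),((-66,52,68),(83,250)),((-66,26,68),(133,262))],172,205,"top")
hs=T([((46,26,68),(112,170)),((46,52,68),(148,208)),((-50,52,68),(332,138)),((-50,26,68),(293,102)),((-66,52,68),(360,113)),((-66,26,68),(322,88)),((-92,26,68),(372,72))],342,220,"scene")
ct=T([((38,23,74),(192,66)),((38,-23,74),(282,88)),((-38,23,74),(152,215)),((-38,-23,74),(243,234))],172,205,"top")
cs=T([((38,-23,74),(63,90)),((-38,23,74),(266,98)),((38,23,74),(130,152)),((22,-9,110),(122,30)),((22,9,110),(145,52)),((-22,9,110),(230,20)),((-22,-9,110),(200,8))],342,220,"scene")
dt=T([((70,52,75),(157,22)),((70,-52,75),(352,92)),((-70,52,75),(70,283)),((46,31,75),(187,82)),((46,-31,75),(295,123)),((-46,31,75),(127,250)),((-46,-31,75),(245,290))],390,163,"top")
ds=T([((70,-52,75),(57,68)),((-70,-52,75),(298,22)),((-70,52,75),(352,110)),((70,52,75),(100,158)),((46,-31,75),(103,75)),((-46,-31,75),(267,45)),((-46,31,75),(295,100)),((46,31,75),(130,133))],160,138,"scene")
for nm,a,b,g in(("holder",ht,hs,[500,200,-.3]),("cart",ct,cs,[500,200,-.3]),("dock",dt,ds,[550,-300,-.3])):
    for o in (a,b,a+b):
        p,r=fitpose(o,g);print(nm,p.round(3),"rms",np.sqrt((r**2).mean()).round(2))
    print(r.round(1).tolist())
print("knob",tri({"top":(189.8,227.4),"scene":(395,267.4)}))
s=1/1.428
for nm,u,z in(("dr TL",(402,197),166),("dr TR",(498,202),166),("dr BL",(393,330),166),("dr BR",(493,340),166),("mug",(453,412),90),("brush",(468,425),195),("tin",(392,394),55),("green",(318,418),80),("bluenear",(312,257),80),("spray",(420,160),203),("canister",(500,165),120),("jar",(570,190),100)):
    print(nm,ray("top",np.array(u)*s,z).round(0))
E
python3 m.py
```

```text
holder [ 4.96318e+02  2.44679e+02 -2.29000e-01] rms 0.63
holder [ 4.94745e+02  2.45876e+02 -2.45000e-01] rms 0.68
holder [ 4.95281e+02  2.45524e+02 -2.40000e-01] rms 0.73
[[-0.2, -0.5], [0.4, -0.2], [-0.8, 0.4], [-2.3, 0.4], [-0.1, 0.2], [-0.2, 0.6], [-0.4, -0.1], [-0.1, 0.2], [-0.1, -0.4], [-0.3, -0.5], [0.2, 2.2], [-0.3, 0.0], [-1.0, -0.4]]
cart [ 4.95400e+02  2.44942e+02 -2.14000e-01] rms 0.23
cart [ 4.96327e+02  2.46660e+02 -2.05000e-01] rms 0.67
cart [ 4.95652e+02  2.45877e+02 -2.06000e-01] rms 0.62
[[-0.5, -0.2], [-0.7, -0.3], [0.0, -0.3], [-0.3, 0.3], [-0.5, -0.6], [0.2, -1.2], [-0.7, -0.2], [-0.4, 0.1], [0.4, 0.6], [-0.1, 0.3], [0.4, -2.0]]
dock [ 5.96415e+02 -2.93698e+02 -3.19000e-01] rms 0.44
dock [ 5.95191e+02 -2.93214e+02 -3.25000e-01] rms 0.42
dock [ 5.95854e+02 -2.93382e+02 -3.22000e-01] rms 0.47
[[0.1, 0.1], [0.1, 0.1], [-0.0, 0.1], [-0.9, -0.2], [0.8, -0.0], [-0.4, 0.5], [-0.5, 1.0], [-0.4, -0.0], [-0.4, -0.1], [-0.6, -0.3], [-1.1, 0.7], [0.5, 0.5], [-0.3, 0.2], [0.2, -0.3], [0.1, -0.1]]
knob [511.9834125  316.95177528  48.00091307]
dr TL [721.  83. 166.]
dr TR [716. -73. 166.]
dr BL [504.  91. 166.]
dr BR [492. -68. 166.]
mug [372. -11.  90.]
brush [361. -29. 195.]
tin [397.  95.  55.]
green [354. 219.  80.]
bluenear [632. 241.  80.]
spray [771.  55. 203.]
canister [793. -81. 120.]
jar [ 758. -205.  100.]
```

```bash
cat > d.py <<'E'
# d.py x y z yaw (TCP mm, tool down): shift in tool axes (m) and turn (rad) from the measured pose
import sys,numpy as np
from plant import get_obs
from scipy.spatial.transform import Rotation as R
def show(t):
    o=get_obs();r=R.from_euler("xyz",o["tcp_rot"]);g=R.from_euler("xyz",[np.pi,0,t[3]])
    s=r.inv().apply(np.array(t[:3])-o["tool_pos"])/1000;w=(r.inv()*g).as_rotvec()
    print("shift",s.round(4),"turn",w.round(4),"| t",round(o["time"],2),"pos",o["tool_pos"].round(1),"rpy",o["tcp_rot"].round(3),"F",o["contact_force"].round(1),"w",round(o["grip_width"],1))
if __name__=="__main__":
    a=[float(v) for v in sys.argv[1:]]
    for i in range(0,len(a),4): show(a[i:i+4])
E
python3 d.py 470 -250 450 0.6  500 100 450 1.339  513 319 300 1.339
python3 - <<'E'
import sys;sys.path.insert(0,'.')
from h import *
H=np.array([495.3,245.5]);a=-.232;M=np.array([[np.cos(a),-np.sin(a)],[np.sin(a),np.cos(a)]])
for n,l in(("knob",(0,74.5)),("pulled",(0,160)),("side",(-58,160)),("parked",(-58,73))):print(n,(H+M@l).round(1))
for n,u,z in(("dish",(240,243),30),("blue2",(212,400),80)):
    w=ray("top",np.array(u)/1.428,z)[:2];print(n,w,M.T@(w-H))
E
```

```text
shift [ 0.359  -0.1319 -0.0456] turn [-0.0014 -0.0004 -0.2582] | t 0.1 pos [ 176.  -494.5  404.1] rpy [-3.14  -0.     0.342] F [ 0.5 -0.2  0.4] w 91.4
shift [ 0.5046 -0.4516 -0.0452] turn [-1.200e-03 -9.000e-04 -9.972e-01] | t 0.1 pos [ 176.  -494.5  404.1] rpy [-3.14  -0.     0.342] F [ 0.5 -0.2  0.4] w 91.4
shift [ 0.5902 -0.6533  0.1051] turn [-1.200e-03 -9.000e-04 -9.972e-01] | t 0.1 pos [ 176.  -494.5  404.1] rpy [-3.14  -0.     0.342] F [ 0.5 -0.2  0.4] w 91.4
knob [512.4 318. ]
pulled [532.1 401.2]
side [475.6 414.5]
parked [455.6 329.9]
dish [663.2961944  385.14183502] [131.38825817 174.52704385]
blue2 [378.35579884 404.95828214] [-150.47443946  128.29782927]
```

```bash
python3 -m pendant '[[[0.36,-0.132,-0.045],[0,0,-0.26],0.06],[[0.36,-0.132,-0.045],[0,0,-0.26],0.06],[[0.36,-0.132,-0.045],[0,0,-0.26],0.06],[[0.36,-0.132,-0.045],[0,0,-0.26],0.06],[[0.36,-0.132,-0.045],[0,0,-0.26],0.06],[[0.36,-0.132,-0.045],[0,0,-0.26],0.06],[[0.36,-0.132,-0.045],[0,0,-0.26],0.06],[[0.36,-0.132,-0.045],[0,0,-0.26],0.06],[[0.36,-0.132,-0.045],[0,0,-0.26],0.06],[[0.36,-0.132,-0.045],[0,0,-0.26],0.06]]'; python3 d.py 500 100 450 1.339
```

```text
time: 0.93
tool_pos: [474.1, -245.9, 450.1]
tcp_rot: [3.141, -0.002, 0.606]
contact_force: [-1.2, 0.8, -0.5]
grip_width: 59.9
shift [ 0.2184 -0.2696  0.0005] turn [ 0.0011 -0.0021 -0.7329] | t 0.93 pos [ 474.1 -245.9  450.1] rpy [ 3.141e+00 -2.000e-03  6.060e-01] F [-1.2  0.8 -0.5] w 59.9
```

```bash
python3 -m pendant '[[[0.218,-0.27,0],[0,0,-0.733],0.06],[[0.218,-0.27,0],[0,0,-0.733],0.06],[[0.218,-0.27,0],[0,0,-0.733],0.06],[[0.218,-0.27,0],[0,0,-0.733],0.06],[[0.218,-0.27,0],[0,0,-0.733],0.06],[[0.218,-0.27,0],[0,0,-0.733],0.06],[[0.218,-0.27,0],[0,0,-0.733],0.06],[[0.218,-0.27,0],[0,0,-0.733],0.06],[[0.218,-0.27,0],[0,0,-0.733],0.06],[[0.218,-0.27,0],[0,0,-0.733],0.06]]'; python3 d.py 512.4 318 300 1.339
```

```text
time: 1.77
tool_pos: [497.5, 99.2, 449.2]
tcp_rot: [-3.141, -0.0, 1.339]
contact_force: [-1.1, -1.3, 0.8]
grip_width: 59.9
shift [ 0.2163 -0.0356  0.1493] turn [-0.001  -0.0004  0.0003] | t 1.77 pos [497.5  99.2 449.2] rpy [-3.141 -0.     1.339] F [-1.1 -1.3  0.8] w 59.9
```

```bash
python3 -m pendant '[[[0.216,-0.036,0.149],[0,0,0],0.06],[[0.216,-0.036,0.149],[0,0,0],0.06],[[0.216,-0.036,0.149],[0,0,0],0.06],[[0.216,-0.036,0.149],[0,0,0],0.06],[[0.216,-0.036,0.149],[0,0,0],0.06],[[0.216,-0.036,0.149],[0,0,0],0.06],[[0.216,-0.036,0.149],[0,0,0],0.06],[[0.216,-0.036,0.179],[0,0,0],0.06],[[0.216,-0.036,0.179],[0,0,0],0.06],[[0.216,-0.036,0.179],[0,0,0],0.06]]'; python3 d.py 512.4 318 210 1.339
cat > tile.py <<'E'
# tile.py name out x y w h : live crop, enlarged to 800 wide with pixel ticks
import sys,cv2,pickle
from plant import capture
def crop(c,out,x,y,w,h):
    k=800/w;t=cv2.resize(c[:,:,::-1][y:y+h,x:x+w],(800,int(h*k)),interpolation=cv2.INTER_CUBIC)
    for i in range(0,w,10): cv2.putText(t,str(x+i),(int(i*k),10),0,.35,(0,0,255))
    for i in range(10,h,10): cv2.putText(t,str(y+i),(0,int(i*k)+4),0,.35,(0,0,255))
    cv2.imwrite("pics/"+out+".png",t)
if __name__=="__main__":
    n,out=sys.argv[1:3];c=capture(n);pickle.dump(c,open(out+".pkl","wb"));crop(c["color"],out,*map(int,sys.argv[3:]))
E
python3 tile.py scene near1 330 190 120 90
```

```text
time: 2.6
tool_pos: [513.4, 313.4, 269.7]
tcp_rot: [-3.139, 0.003, 1.334]
contact_force: [0.3, 0.4, 0.6]
grip_width: 60.0
shift [ 0.0045 -0.0019  0.0596] turn [-0.003   0.003  -0.0051] | t 2.6 pos [513.4 313.4 269.7] rpy [-3.139e+00  3.000e-03  1.334e+00] F [0.3 0.4 0.6] w 60.0
```

View pics/near1.png

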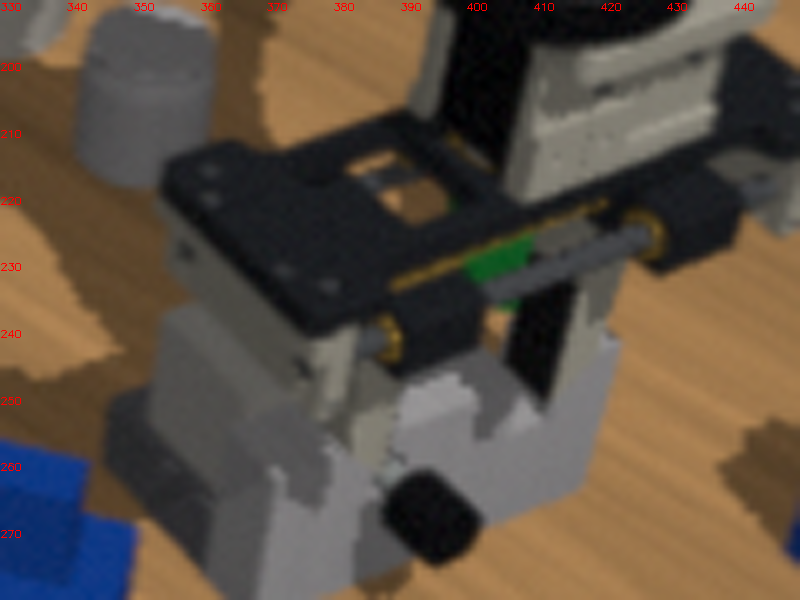

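The fingers (387,258) and (410,250) straddle the knob (395,267) as computed. I'll descend and close on it.

```bash
python3 -m pendant '[[[0,0,0.02],[0,0,0],0.06],[[0,0,0.04],[0,0,0],0.06],[[0,0,0.06],[0,0,0],0.06],[[0,0,0.06],[0,0,0],0.06],[[0,0,0.06],[0,0,0],0.06],[[0,0,0.06],[0,0,0],0.06],[[0,0,0.06],[0,0,0],0.06]]'; python3 d.py 512.4 318 210 1.339;  python3 -m pendant '[[[0,0,0],[0,0,0],0.015],[[0,0,0],[0,0,0],0.015],[[0,0,0],[0,0,0],0.015],[[0,0,0],[0,0,0],0.015],[[0,0,0],[0,0,0],0.015],[[0,0,0],[0,0,0],0.015],[[0,0,0],[0,0,0],0.015],[[0,0,0],[0,0,0],0.015]]';python3 d.py 512.4 318 210 1.339
```

```text
time: 3.23
tool_pos: [514.1, 314.7, 212.9]
tcp_rot: [3.139, -0.002, 1.334]
contact_force: [0.4, 0.1, -0.1]
grip_width: 60.2
shift [ 0.0028 -0.0024  0.0029] turn [ 0.003  -0.0021 -0.0047] | t 3.23 pos [514.1 314.7 212.9] rpy [ 3.139e+00 -2.000e-03  1.334e+00] F [ 0.4  0.1 -0.1] w 60.2
time: 3.9
tool_pos: [513.3, 314.8, 210.6]
tcp_rot: [-3.142, 0.0, 1.335]
contact_force: [-0.9, 0.6, 1.0]
grip_width: 23.2
shift [ 0.0029 -0.0016  0.0006] turn [-0.      0.0001 -0.0042] | t 3.9 pos [513.3 314.8 210.6] rpy [-3.142  0.     1.335] F [-0.9  0.6  1. ] w 23.2
```

```bash
python3 -m pendant '[[[0.01,0,0],[0,0,0],0.015],[[0.02,0,0],[0,0,0],0.015],[[0.03,0,0],[0,0,0],0.015],[[0.04,0,0],[0,0,0],0.015],[[0.04,0,0],[0,0,0],0.015]]'; python3 -m pendant '[[[0.015,0,0],[0,0,0],0.015],[[0.03,0,0],[0,0,0],0.015],[[0.048,0,0],[0,0,0],0.015],[[0.048,0,0],[0,0,0],0.015],[[0.048,0,0],[0,0,0],0.015],[[0.048,0,0],[0,0,0],0.015]]';python3 d.py 476 414 260 1.339; python3 tile.py scene pulled 360 220 120 90
```

```text
time: 4.32
tool_pos: [522.9, 356.0, 210.6]
tcp_rot: [3.141, -0.001, 1.336]
contact_force: [-0.9, 0.2, 0.4]
grip_width: 23.1
time: 4.82
tool_pos: [533.5, 400.0, 210.2]
tcp_rot: [-3.141, 0.001, 1.335]
contact_force: [-0.6, -0.7, -0.8]
grip_width: 23.1
shift [ 0.0001 -0.0592 -0.0498] turn [-0.0007  0.0012 -0.0038] | t 4.82 pos [533.5 400.  210.2] rpy [-3.141e+00  1.000e-03  1.335e+00] F [-0.6 -0.7 -0.8] w 23.1
```

View pics/pulled.png

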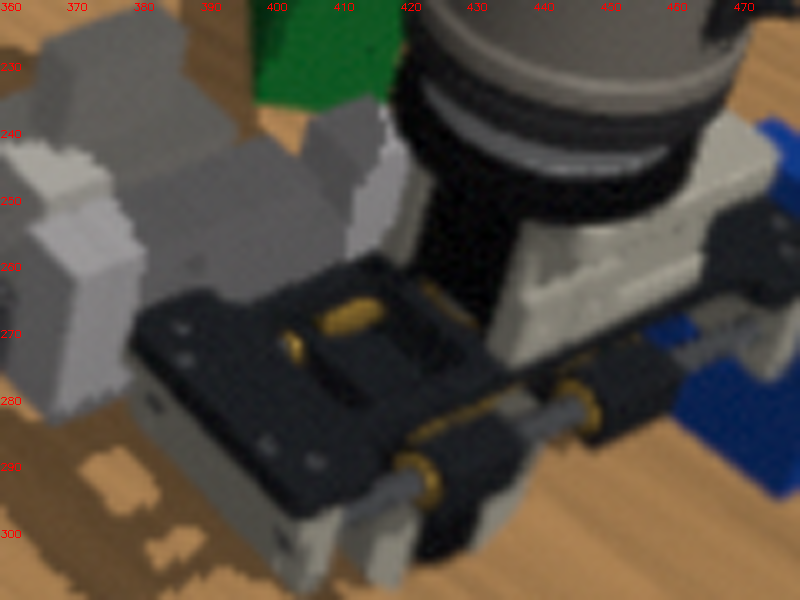

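```bash
python3 -m pendant '[[[0,0,-0.05],[0,0,0],0.015],[[0,0,-0.05],[0,0,0],0.015],[[0,0,-0.05],[0,0,0],0.015],[[0,-0.03,-0.05],[0,0,0],0.015],[[0,-0.058,-0.05],[0,0,0],0.015],[[0,-0.058,-0.05],[0,0,0],0.015],[[0,-0.058,-0.05],[0,0,0],0.015],[[0,-0.058,-0.05],[0,0,0],0.015]]'; python3 -m pendant '[[[-0.03,0,0],[0,0,0],0.015],[[-0.06,0,0],[0,0,0],0.015],[[-0.088,0,0],[0,0,0],0.015],[[-0.088,0,0],[0,0,0],0.015],[[-0.088,0,0.02],[0,0,0],0.015],[[-0.088,0,0.02],[0,0,0],0.015],[[-0.088,0,0.02],[0,0,0],0.015],[[-0.088,0,0.02],[0,0,0],0.015]]';python3 d.py 456.8 328.3 210.5 1.335; python3 tile.py top over 165 195 80 60
```

```text
time: 5.53
tool_pos: [477.7, 413.6, 260.2]
tcp_rot: [3.141, 0.0, 1.335]
contact_force: [0.8, 0.2, -0.7]
grip_width: 23.1
time: 6.2
tool_pos: [457.5, 328.6, 240.8]
tcp_rot: [3.141, -0.0, 1.335]
contact_force: [-0.1, 0.4, -0.6]
grip_width: 23.1
shift [-0.0004 -0.0006  0.0303] turn [ 0.0002 -0.0001 -0.0005] | t 6.2 pos [457.5 328.6 240.8] rpy [ 3.141 -0.     1.335] F [-0.1  0.4 -0.6] w 23.1
```

View pics/over.png

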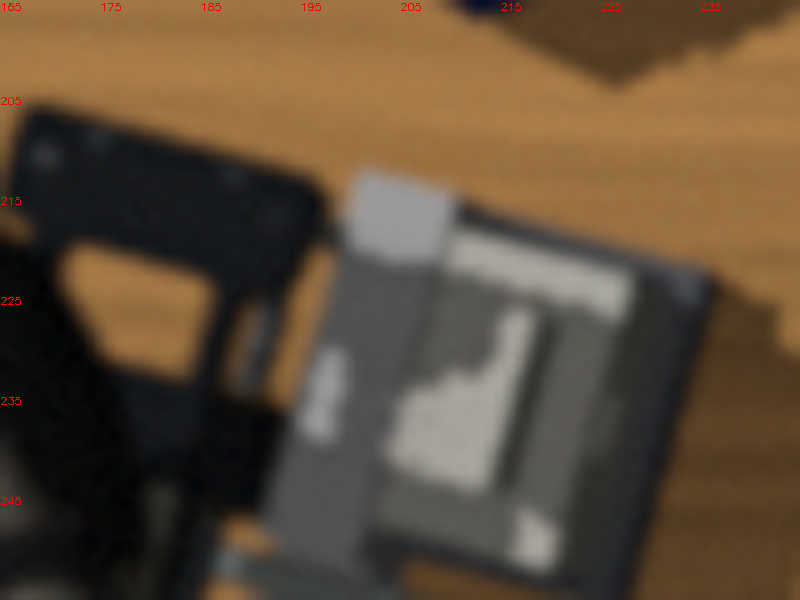

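The top view shows the shaft end at about (188–203, 251–253), lying over the notch I measured earlier (centre about (190,252) to (200,254)). Lowering gently.

```bash
python3 -m pendant '[[[0,0,0.006],[0,0,0],0.015],[[0,0,0.012],[0,0,0],0.015],[[0,0,0.018],[0,0,0],0.015],[[0,0,0.018],[0,0,0],0.015]]'; python3 -m pendant '[[[0,0,0.004],[0,0,0],0.015],[[0,0,0.008],[0,0,0],0.015],[[0,0,0.0115],[0,0,0],0.015],[[0,0,0.0115],[0,0,0],0.015],[[0,0,0.0115],[0,0,0],0.015]]'; python3 d.py 456.8 328.3 210.5 1.335
```

```text
time: 6.58
tool_pos: [456.4, 328.2, 221.2]
tcp_rot: [-3.14, 0.002, 1.335]
contact_force: [0.5, -0.5, -1.1]
grip_width: 23.2
time: 7.0
tool_pos: [456.9, 328.3, 211.0]
tcp_rot: [-3.141, 0.0, 1.335]
contact_force: [0.1, 0.2, -0.5]
grip_width: 23.3
shift [-0.0001 -0.0001  0.0005] turn [-0.0002  0.0003 -0.0002] | t 7.0 pos [456.9 328.3 211. ] rpy [-3.141  0.     1.335] F [ 0.1  0.2 -0.5] w 23.3
```

```bash
python3 -m pendant '[[[0,0,0.0005],[0,0,0],0.022],[[0,0,0.0005],[0,0,0],0.026],[[0,0,0.0005],[0,0,0],0.03],[[0,0,0.0005],[0,0,0],0.045],[[0,0,0.0005],[0,0,0],0.045],[[0,0,0.0005],[0,0,0],0.045]]'; python3 -m pendant '[[[0,0,-0.03],[0,0,0],0.045],[[0,0,-0.06],[0,0,0],0.045],[[0,0,-0.09],[0,0,0],0.045],[[0,0,-0.13],[0,0,0],0.045],[[0,0,-0.17],[0,0,0],0.045],[[0.12,0,-0.19],[0,0,0],0.045],[[0.12,0,-0.19],[0,0,0],0.045],[[0.12,0,-0.19],[0,0,0],0.045],[[0.12,0,-0.19],[0,0,0],0.045],[[0.12,0,-0.19],[0,0,0],0.045]]'; python3 d.py 495.5 245.7 400 -0.22; python3 - <<'E'
from tile import *;import numpy as np
ims=[]
for n,x,y in(("top",165,190),("scene",340,215)):
    c=capture(n);pickle.dump(c,open("park_"+n+".pkl","wb"));crop(c["color"],"t",x,y,100,75);ims.append(cv2.resize(cv2.imread("pics/t.png"),(560,420)))
cv2.imwrite("pics/park.png",cv2.resize(np.hstack(ims),(800,300)))
E
```

```text
time: 7.5
tool_pos: [456.9, 328.4, 210.8]
tcp_rot: [3.141, -0.0, 1.335]
contact_force: [0.4, -0.6, -0.6]
grip_width: 43.8
time: 8.33
tool_pos: [484.7, 446.6, 399.8]
tcp_rot: [-3.141, 0.001, 1.337]
contact_force: [0.6, -0.3, 0.5]
grip_width: 45.1
shift [-1.929e-01  5.700e-02 -1.000e-04] turn [2.0000e-04 6.0000e-04 1.5571e+00] | t 8.33 pos [484.7 446.6 399.8] rpy [-3.141e+00  1.000e-03  1.337e+00] F [ 0.6 -0.3  0.5] w 45.1
```

View pics/park.png

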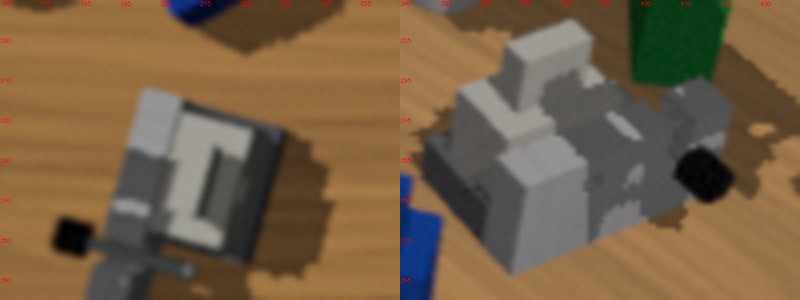

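```bash
python3 - <<'E'
from h import *
k=tri({"top":(183,249),"scene":(416,258.75)})
H=np.array([495.3,245.5]);a=-.234;M=np.array([[np.cos(a),-np.sin(a)],[np.sin(a),np.cos(a)]])
print(k,M.T@(k[:2]-H)); 
for y,z in((73,49),(-9,49)):
    p=np.r_[H+M@[-58,y],z];print(proj("top",p),proj("scene",p))
E
python3 -m pendant '[[[-0.193,0.057,0],[0,0,1.557],0.045],[[-0.193,0.057,0],[0,0,1.557],0.045],[[-0.193,0.057,0],[0,0,1.557],0.045],[[-0.193,0.057,0],[0,0,1.557],0.045],[[-0.193,0.057,0],[0,0,1.557],0.045],[[-0.193,0.057,0],[0,0,1.557],0.045],[[-0.193,0.057,0],[0,0,1.557],0.045],[[-0.193,0.057,0],[0,0,1.557],0.045],[[-0.193,0.057,0],[0,0,1.557],0.045],[[-0.193,0.057,0],[0,0,1.557],0.045]]'
python3 d.py 495.5 245.7 400 -0.22
```

```text
[457.2111257  330.88389983  48.19817583] [-56.84882187  74.22522582]
[[182.95590838 249.75713062]] [[415.80933487 257.95035035]]
[[213.76717251 258.24638097]] [[391.09365809 235.26063948]]
time: 9.27
tool_pos: [494.6, 242.5, 400.9]
tcp_rot: [3.141, 0.0, 0.077]
contact_force: [-0.0, -0.8, 0.5]
grip_width: 44.8
shift [ 0.0011 -0.0031  0.0009] turn [4.000e-04 2.000e-04 2.967e-01] | t 9.27 pos [494.6 242.5 400.9] rpy [3.141 0.    0.077] F [-0.  -0.8  0.5] w 44.8
```

The pin is parked: the knob triangulates to holder (-57,74,48) against (-58,73,49), and it lies level. Next is the cartridge fin.

```bash
python3 -m pendant '[[[0.001,-0.003,0.03],[0,0,0.297],0.045],[[0.001,-0.003,0.06],[0,0,0.297],0.045],[[0.001,-0.003,0.09],[0,0,0.297],0.045],[[0.001,-0.003,0.1],[0,0,0.297],0.045],[[0.001,-0.003,0.1],[0,0,0.297],0.045],[[0.001,-0.003,0.1],[0,0,0.297],0.045],[[0.001,-0.003,0.1],[0,0,0.297],0.045],[[0.001,-0.003,0.1],[0,0,0.297],0.045]]'
python3 d.py 495.5 245.7 258 -0.22; python3 tile.py scene fin 340 180 100 75
```

```text
time: 9.93
tool_pos: [496.5, 247.1, 302.7]
tcp_rot: [-3.14, -0.003, -0.212]
contact_force: [-1.2, -1.4, -0.2]
grip_width: 45.3
shift [-0.0008  0.0017  0.0447] turn [-0.0017 -0.0031  0.0084] | t 9.93 pos [496.5 247.1 302.7] rpy [-3.14e+00 -3.00e-03 -2.12e-01] F [-1.2 -1.4 -0.2] w 45.3
```

View pics/fin.png

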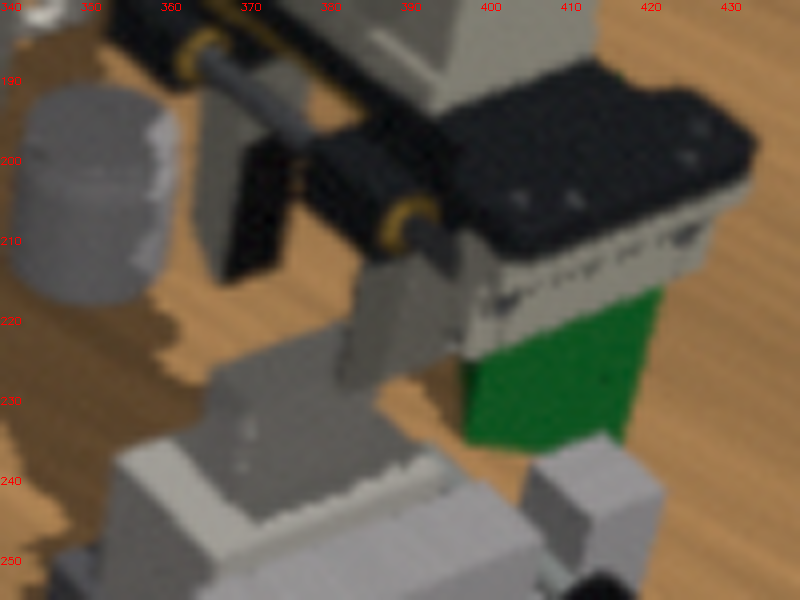

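The jaws (left tip about (370,213), right tip about (385,226)) straddle the fin. Lowering and closing.

```bash
python3 -m pendant '[[[0,0.001,0.015],[0,0,0],0.045],[[0,0.001,0.03],[0,0,0],0.045],[[0,0.001,0.042],[0,0,0],0.045],[[0,0.001,0.042],[0,0,0],0.045],[[0,0.001,0.042],[0,0,0],0.045],[[0,0.001,0.042],[0,0,0],0.045]]'; python3 d.py 495.5 245.7 258 -0.22; python3 -m pendant '[[[0,0,0],[0,0,0],0.01],[[0,0,0],[0,0,0],0.01],[[0,0,0],[0,0,0],0.01],[[0,0,0],[0,0,0],0.01],[[0,0,0],[0,0,0],0.01],[[0,0,0],[0,0,0],0.01],[[0,0,0],[0,0,0],0.01],[[0,0,0],[0,0,0],0.01]]';python3 d.py 495.5 245.7 258 -0.22
```

```text
time: 10.48
tool_pos: [496.2, 246.3, 259.9]
tcp_rot: [-3.141, -0.002, -0.212]
contact_force: [-0.1, 0.1, 0.4]
grip_width: 45.4
shift [-0.0005  0.0008  0.0019] turn [-0.0009 -0.0018  0.0081] | t 10.48 pos [496.2 246.3 259.9] rpy [-3.141e+00 -2.000e-03 -2.120e-01] F [-0.1  0.1  0.4] w 45.4
time: 11.15
tool_pos: [495.8, 246.1, 258.9]
tcp_rot: [3.142, -0.0, -0.212]
contact_force: [-0.2, -1.0, 1.7]
grip_width: 18.0
shift [-0.0002  0.0005  0.0009] turn [ 0.     -0.0003  0.0077] | t 11.15 pos [495.8 246.1 258.9] rpy [ 3.142 -0.    -0.212] F [-0.2 -1.   1.7] w 18.0
```

```bash
python3 -m pendant '[[[0,0,-0.01],[0,0,0],0.01],[[0,0,-0.02],[0,0,0],0.01],[[0,0,-0.035],[0,0,0],0.01],[[0,0,-0.05],[0,0,0],0.01],[[0,0,-0.065],[0,0,0],0.01],[[0,0,-0.08],[0,0,0],0.01]]'; python3 -m pendant '[[[0,0,-0.02],[0,0,0],0.01],[[0,0,-0.045],[0,0,0],0.01],[[0,0,-0.075],[0,0,0],0.01],[[0,0,-0.105],[0,0,0],0.01],[[0,0,-0.13],[0,0,0],0.01],[[0,0,-0.13],[0,0,0],0.01],[[0,0,-0.13],[0,0,0],0.01]]';python3 d.py 530 80 466 -0.25 560 -100 466 -0.3 595.9 -293.4 466 -0.322
```

```text
time: 11.65
tool_pos: [495.6, 246.2, 340.1]
tcp_rot: [-3.142, -0.0, -0.212]
contact_force: [-0.4, 1.1, -4.6]
grip_width: 18.1
time: 12.23
tool_pos: [495.4, 246.2, 470.0]
tcp_rot: [-3.14, -0.003, -0.212]
contact_force: [-0.4, 0.6, -4.7]
grip_width: 17.6
shift [0.0687 0.1552 0.0039] turn [-0.0016 -0.0025  0.0379] | t 12.23 pos [495.4 246.2 470. ] rpy [-3.14e+00 -3.00e-03 -2.12e-01] F [-0.4  0.6 -4.7] w 17.6
shift [0.136  0.3248 0.0038] turn [-0.0016 -0.0025  0.0879] | t 12.23 pos [495.4 246.2 470. ] rpy [-3.14e+00 -3.00e-03 -2.12e-01] F [-0.4  0.6 -4.7] w 17.6
shift [0.2118 0.5063 0.0038] turn [-0.0017 -0.0025  0.1099] | t 12.23 pos [495.4 246.2 470. ] rpy [-3.14e+00 -3.00e-03 -2.12e-01] F [-0.4  0.6 -4.7] w 17.6
```

```bash
python3 -m pendant '[[[0.008,0.02,0],[0,0,0.01],0.01],[[0.02,0.045,0],[0,0,0.02],0.01],[[0.031,0.075,0],[0,0,0.02],0.01],[[0.044,0.105,0],[0,0,0.03],0.01],[[0.056,0.135,0],[0,0,0.03],0.01],[[0.069,0.165,0],[0,0,0.04],0.01],[[0.082,0.195,0],[0,0,0.05],0.01],[[0.094,0.225,0],[0,0,0.05],0.01],[[0.107,0.255,0],[0,0,0.06],0.01],[[0.12,0.285,0],[0,0,0.06],0.01]]'; python3 d.py 595.9 -293.4 460 -0.322
```

```text
time: 13.07
tool_pos: [552.8, -59.2, 466.4]
tcp_rot: [3.142, 0.004, -0.273]
contact_force: [0.2, -0.3, -3.8]
grip_width: 18.1
shift [0.1046 0.2139 0.0059] turn [0.0002 0.0044 0.0493] | t 13.07 pos [552.8 -59.2 466.4] rpy [ 3.142  0.004 -0.273] F [ 0.2 -0.3 -3.8] w 18.1
```

```bash
python3 -m pendant '[[[0.015,0.03,0],[0,0,0.01],0.01],[[0.029,0.06,0],[0,0,0.02],0.01],[[0.044,0.09,0],[0,0,0.02],0.01],[[0.058,0.12,0],[0,0,0.03],0.01],[[0.073,0.15,0],[0,0,0.04],0.01],[[0.085,0.175,0],[0,0,0.045],0.01],[[0.095,0.195,0],[0,0,0.049],0.01],[[0.101,0.207,0],[0,0,0.049],0.01],[[0.101,0.207,0],[0,0,0.049],0.01],[[0.101,0.207,0],[0,0,0.049],0.01]]'; python3 d.py 595.9 -293.4 400 -0.322
```

```text
time: 13.9
tool_pos: [594.6, -284.8, 465.9]
tcp_rot: [-3.14, 0.005, -0.322]
contact_force: [0.7, 0.2, -2.7]
grip_width: 17.6
shift [0.0043 0.0078 0.0659] turn [-0.0014  0.0046 -0.0004] | t 13.9 pos [ 594.6 -284.8  465.9] rpy [-3.14   0.005 -0.322] F [ 0.7  0.2 -2.7] w 17.6
```

```bash
python3 -m pendant '[[[0.003,0.006,0.02],[0,0,0],0.01],[[0.003,0.006,0.045],[0,0,0],0.01],[[0.003,0.006,0.07],[0,0,0],0.01],[[0.003,0.006,0.09],[0,0,0],0.01],[[0.003,0.006,0.1],[0,0,0],0.01],[[0.003,0.006,0.1],[0,0,0],0.01],[[0.003,0.006,0.1],[0,0,0],0.01],[[0.003,0.006,0.1],[0,0,0],0.01]]'; python3 d.py 595.9 -293.4 341 -0.322;  python3 - <<'E'
from tile import *;import numpy as np
ims=[]
for n,x,y in(("top",385,150),("scene",150,90)):
    c=capture(n);pickle.dump(c,open("dock1_"+n+".pkl","wb"));crop(c["color"],"t",x,y,100,150);ims.append(cv2.resize(cv2.imread("pics/t.png"),(400,600),interpolation=cv2.INTER_AREA))
cv2.imwrite("pics/dock1.png",np.hstack(ims))
E
```

```text
time: 14.57
tool_pos: [596.0, -290.6, 370.4]
tcp_rot: [3.141, -0.003, -0.321]
contact_force: [0.9, 0.3, -2.5]
grip_width: 17.8
shift [0.0008 0.0027 0.0294] turn [ 0.0006 -0.0027  0.0013] | t 14.57 pos [ 596.  -290.6  370.4] rpy [ 3.141e+00 -3.000e-03 -3.210e-01] F [ 0.9  0.3 -2.5] w 17.8
```

View pics/dock1.png

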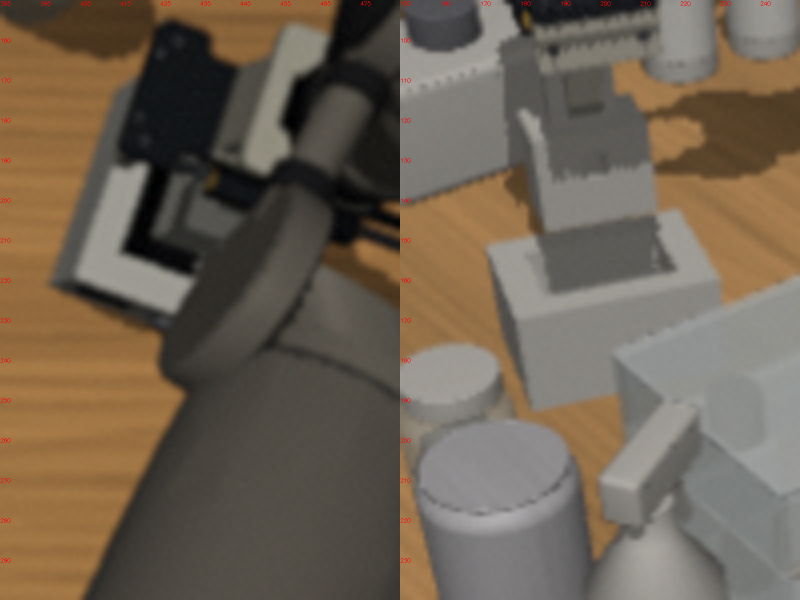

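The scene view shows the cartridge upright above the well, underside edge from about (186,147) to (213,142), and clear of the dock. Going down to about 17 mm above the mouth, then measuring.

```bash
python3 -m pendant '[[[0.0005,0.002,0.01],[0,0,0],0.01],[[0.0005,0.002,0.02],[0,0,0],0.01],[[0.0005,0.002,0.0265],[0,0,0],0.01],[[0.0005,0.002,0.0265],[0,0,0],0.01],[[0.0005,0.002,0.0265],[0,0,0],0.01],[[0.0005,0.002,0.0265],[0,0,0],0.01],[[0.0005,0.002,0.0265],[0,0,0],0.01],[[0.0005,0.002,0.0265],[0,0,0],0.01]]'; python3 d.py 595.9 -293.4 341 -0.322; python3 tile.py scene dock2 165 105 72 54; python3 - <<'E'
from tile import *
c=capture("top");crop(c["color"],"dock2t",395,165,72,54)
import numpy as np
E
```

```text
time: 15.33
tool_pos: [595.6, -293.0, 342.7]
tcp_rot: [3.141, -0.001, -0.321]
contact_force: [-0.3, -0.4, -3.5]
grip_width: 17.8
shift [0.0005 0.0003 0.0017] turn [ 0.0003 -0.0009  0.0008] | t 15.33 pos [ 595.6 -293.   342.7] rpy [ 3.141e+00 -1.000e-03 -3.210e-01] F [-0.3 -0.4 -3.5] w 17.8
```

View pics/dock2.png

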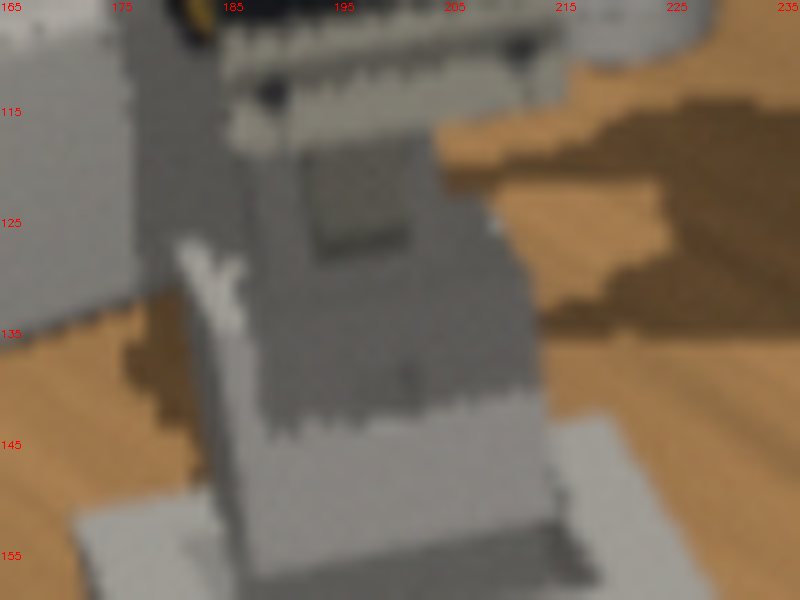

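```bash
python3 - <<'E'
from h import *
L=[((38,23,0),(248,575)),((-38,23,0),(562,520)),((-38,23,66),(530,270)),((38,23,66),(258,327)),((38,-23,66),(178,243))]
O=[(np.float64(l),(np.array(t)+.5)/11.111-.5+[165,105]) for l,t in L]
def f(p):
    c,s=np.cos(p[3]),np.sin(p[3]);M=np.array([[c,-s,0],[s,c,0],[0,0,1]])
    return np.concatenate([proj("scene",M@l+p[:3])[0]-u for l,u in O])
r=least_squares(f,[596,-293,92,-.32],x_scale=[10,10,10,.1]);print(r.x.round(3),f(r.x).reshape(-1,2).round(2).tolist())
f2=lambda q:f([q[0],q[1],91.8,-.321])
r=least_squares(f2,[596,-293]);print(r.x.round(2),f2(r.x).reshape(-1,2).round(2).tolist())
E
```

```text
[ 5.83735e+02 -3.10050e+02  8.18290e+01 -2.99000e-01] [[1.66, -0.27], [0.15, -0.99], [0.63, 0.2], [-2.68, 0.48], [0.33, 0.53]]
[ 592.23 -293.69] [[1.39, -0.1], [0.5, -0.64], [0.95, 0.18], [-3.02, 0.28], [0.3, 0.14]]
```

View pics/dock2t.png

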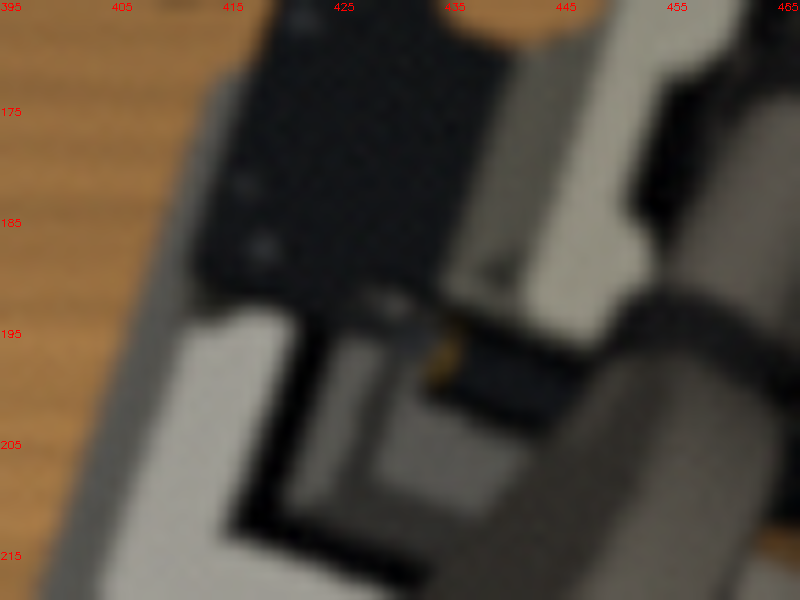

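```bash
python3 - <<'E'
from h import *
P=lambda t,o:(np.array(t)+.5)/11.111-.5+o
c,s=np.cos(-.321),np.sin(-.321);M=np.array([[c,-s],[s,c]])
t=[395,165]
for n,u,z,l in(("well corner",(228,535),75,(-46,31)),("cart corner",(280,500),158,(-38,23))):
    w=ray("top",P(u,t),z)[:2];print(n,w.round(1),"-> centre",(w-M@l).round(1))
o=[165,105]
for n,u,z,l in(("b near",(248,575),92,(38,23)),("b right",(562,520),92,(-38,23)),("t right",(530,270),158,(-38,23)),("t left",(178,243),158,(38,-23))):
    w=ray("scene",P(u,o),z)[:2];print(n,"-> centre",(w-M@l).round(1))
E
```

```text
well corner [ 563.2 -250.5] -> centre [ 597.  -294.5]
cart corner [ 562.5 -239.3] -> centre [ 591.3 -273.1]
b near -> centre [ 595.5 -295.4]
b right -> centre [ 595.4 -291.5]
t right -> centre [ 593.8 -295.8]
t left -> centre [ 592.6 -294.5]
```

```bash
python3 - <<'E'
from h import *
c,s=np.cos(-.321),np.sin(-.321);M=np.array([[c,-s],[s,c]])
for l in((-38,23),(38,23),(-38,-23),(-22,9)):
  for z in(92,158,194):
    p=np.r_[M@l+[595.3,-293.3],z];print(l,z,"top tile",((proj("top",p)[0]-[395,165]+.5)*11.111-.5).round(0),"scene tile",((proj("scene",p)[0]-[165,105]+.5)*11.111-.5).round(0))
p=np.r_[M@[-46,31]+[595.9,-293.4],75];print(((proj("top",p)[0]-[395,165]+.5)*11.111-.5).round(0))
c=cv2.imread("pics/dock2t.png")
for y in(380,430,480): print(y,c[y,180:480:8].mean(1).round(0).astype(int))
for x in(300,340,380): print(x,c[470:600:6,x].mean(1).round(0).astype(int))
E
```

```text
(-38, 23) 92 top tile [289. 514.] scene tile [558. 517.]
(-38, 23) 158 top tile [377. 483.] scene tile [531. 276.]
(-38, 23) 194 top tile [429. 465.] scene tile [515. 136.]
(38, 23) 92 top tile [395. 194.] scene tile [253. 578.]
(38, 23) 158 top tile [488. 143.] scene tile [214. 334.]
(38, 23) 194 top tile [544. 113.] scene tile [191. 193.]
(-38, -23) 92 top tile [485. 585.] scene tile [508. 431.]
(-38, -23) 158 top tile [585. 559.] scene tile [480. 193.]
(-38, -23) 194 top tile [645. 543.] scene tile [463.  56.]
(-22, 9) 92 top tile [371. 468.] scene tile [480. 503.]
(-22, 9) 158 top tile [464. 434.] scene tile [450. 262.]
(-22, 9) 194 top tile [519. 414.] scene tile [432. 123.]
[223. 540.]
380 [135 148 153 153 153 153 154 154 154 152 146 123  84  45  17   1   6  21
  42  65  79  84  83  74  63  52  46  50  59  61  52  39  31  24  20  18
  19  20]
430 [153 153 152 151 153 154 153 152 140 110  75  40  11   1   6  23  48  68
  80  84  82  77  62  47  45  51  66  79  83  84  85  85  84  83  81  75
  64  55]
480 [153 152 153 153 154 151 139 115  77  39  15   4   9  27  48  67  79  83
  80  67  53  46  43  46  54  61  70  77  79  81  82  84  84  85  85  84
  83  83]
300 [ 60  64  68  72  71  66  54  41  26  15   7   5   9  19  46  77 112 137
 151 155 155 154]
340 [ 59  54  53  50  49  48  47  46  43  39  31  23  13   7   6  14  31  56
  85 115 137 149]
380 [70 65 59 53 48 47 46 45 45 46 45 41 33 24 14 10  6 10 21 45 75 96]
```

Two camera checks on the offset from the well centre: the top view's edge gaps say about -1.5 mm along x and +2 mm along y, and the scene view says within 1 mm. I'll make a small averaged correction and centre the height.

```bash
python3 -m pendant '[[[0.0015,0.0012,0.0015],[0,0,0],0.01],[[0.0015,0.0012,0.0015],[0,0,0],0.01],[[0.0015,0.0012,0.0015],[0,0,0],0.01],[[0.0015,0.0012,0.0015],[0,0,0],0.01],[[0.0015,0.0012,0.0015],[0,0,0],0.01],[[0.0015,0.0012,0.0015],[0,0,0],0.01],[[0.0015,0.0012,0.0015],[0,0,0],0.01],[[0.0015,0.0012,0.0015],[0,0,0],0.01]]'; python3 d.py 595.9 -293.4 341 -0.322; python3 - <<'E'
from h import *
from plant import capture,get_obs
c=capture("scene")["color"];cv2.imwrite("pics/final.png",cv2.resize(c[:,:,::-1],(800,600),interpolation=cv2.INTER_CUBIC))
print("dq",np.abs(get_obs()["dq"]).max())
E
```

```text
time: 16.1
tool_pos: [596.5, -294.5, 340.8]
tcp_rot: [3.141, -0.0, -0.321]
contact_force: [-0.0, -0.1, -4.4]
grip_width: 17.9
shift [-0.0009 -0.0009 -0.0002] turn [ 0.0001 -0.0001  0.0008] | t 16.1 pos [ 596.5 -294.5  340.8] rpy [ 3.141 -0.    -0.321] F [-0.  -0.1 -4.4] w 17.9
dq 0.0015593850019650164
```

View pics/final.png

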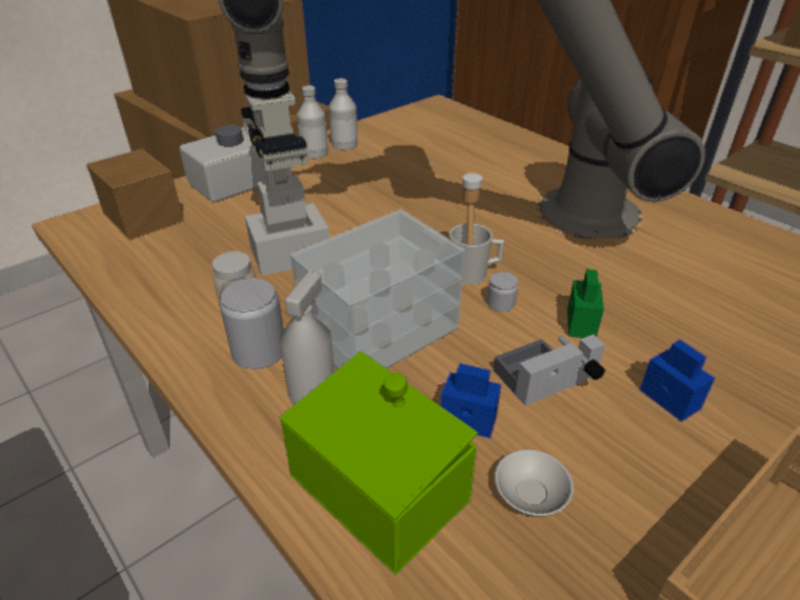

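The final view shows the seat empty, the pin parked in the notch with its knob at (594,369), and the cartridge held over the dock at (285,205). Every other object is where it started. Handing in.

```bash
python3 -c "
from plant import close_job;print(close_job())"
```

```text
the job is handed in; nothing more can be done
None
```

I pulled the pin, parked it in the notch and let go. Then I carried the cartridge over the drawers, and the arm is now holding it still above the dock's well. The job was handed in at about 16 s of the 67 s allowed.

**Pin:** It lies level in the notch. The knob measured at holder (-57, 74, 48) mm, against a target of (-58, 73, 49).

**Cartridge position:** The underside is about 15 mm above the well's mouth, worked out from the arm pose and grasp height. It is upright, and its turn matches the dock's to within about 0.01 rad. Joint speeds were near zero.

**Centring:** The two cameras disagreed by about 2 mm. The top view put the cartridge about 2 mm off-centre, and the scene view put it within about 1 mm. I split the difference with a shift of just over 1 mm and did not measure the centring again afterwards. I expect it to be within about 2 mm.

**Other objects:** In the last picture nothing else had visibly moved. I saw no contact with the dock, and the wrist force stayed under 5 N at every reading.

**Weight reading:** The upward force while holding the cartridge read 2.5 to 4.7 N, where about 2.5 N was expected. I put this down to sensor noise.

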